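Pack away the graded blank cups

TASK

Lift the flat cover off the steel storage pot and lay it down flat, knob up, in the empty white tray. Then, leaving the pot where it stands, pack all the aluminium cups that are on the bench upright into it, in size order, each fully home inside the next larger one. Finally put the small white lid on the smallest cup and press its grey knob fully down to lock it; leave the jar and the wooden block where they are.

Things in the scene. Friction and masses are not known exactly. Their poses are not given: they have to be found in the camera images.
- pot: storage pot, plain steel, the widest vessel, loose but heavy (about 0.95 kg): outer diameter 86 mm, mouth 78 mm inside, 76 mm high; its raised inner floor is 24 mm above its underside. Origin: centre of the underside, z up. At the start the cover lies on it. It is not meant to be moved.
- cover: cover of the pot: aluminium disc 96 mm across and 5 mm thick, with a 70 mm spigot 6 mm deep under it that sits in the pot's mouth, and a black round knob on top, 22 mm across and 26 mm high. Origin: centre of the spigot's underside, z up; the disc's top is 11 mm above it, the knob's top 37 mm. About 0.15 kg.
- tray: the empty white plastic tray, fixed to the bench: 150 mm (its x) by 170 mm (its y), 20 mm high, walls 4 mm, floor 5 mm thick. Origin: centre of its underside. A like tray full of brass coin blanks stands on the bench too: not that one.
- tray_floor (a point): centre of the empty tray's inner floor, 5 mm above the bench, axes as the tray's; the floor is 142 mm (x) by 162 mm (y) inside the walls.
- cup_a: The largest of the straight-walled aluminium cups: an open round cup, outer diameter 70 mm, with a slightly narrower solid foot 64 mm across and 24 mm high; mouth 65 mm inside, wall 2.5 mm; 72 mm high; its raised inner floor is 24 mm above its underside. Origin: centre of the underside, z up. Not always present (then no pose, None).
- cup_b: The second largest of the straight-walled aluminium cups: an open round cup, outer diameter 59 mm, with a slightly narrower solid foot 53 mm across and 24 mm high; mouth 54 mm inside, wall 2.5 mm; 72 mm high; its raised inner floor is 24 mm above its underside. Origin: centre of the underside, z up. Not always present (then no pose, None).
- cup_c: The third largest of the straight-walled aluminium cups: an open round cup, outer diameter 48 mm, with a slightly narrower solid foot 42 mm across and 24 mm high; mouth 43 mm inside, wall 2.5 mm; 72 mm high; its raised inner floor is 24 mm above its underside. Origin: centre of the underside, z up. Not always present (then no pose, None).
- cup_d: The smallest of the straight-walled aluminium cups: an open round cup, outer diameter 37 mm, with a slightly narrower solid foot 31 mm across and 24 mm high; mouth 32 mm inside, wall 2.5 mm; 72 mm high; its raised inner floor is 24 mm above its underside. Origin: centre of the underside, z up. Always present. It takes the lid.
- lid: white plastic lid of the smallest cup: disc 42 mm across and 6 mm thick over a plug 26 mm across and 10 mm deep, with a grey knob standing up in its middle. Origin: centre of the plug's underside, z up; the disc's underside (which rests on the cup's rim when on) is 10 mm above it, its top 16 mm. Starts on the bench, knob up. About 0.08 kg with its knob.
- lid_knob (a joint): push knob of the lid, round, 22 mm across: 0 when up (its top is 46 mm above the lid's origin), 0.008 m when pressed fully down (top 38 mm above the origin). It needs a push of about 6 N, and stays where it is left; lifting the lid by it does not move it.
- jar: bystander: closed jar with a white cap, 54 mm across, 85 mm high, standing among the cups. Origin: centre of its underside.
- block: bystander: wooden block 50 x 50 x 38 mm among the cups. Origin: centre of its underside.
There are look-alikes about, which are no part of the job. What is shaped like the cup_d but blue is not meant.

How it is judged:
By the outcome, as a careful person would: the job done as asked, in the order asked, and still so for the second after the job is handed in, with the robot touching nothing.
Of cup_a, cup_b, cup_c only 1 to 3 are there at a start; the rules pass over those that are not, and their reading is None.
At some moment in a run one of cup_a, cup_b, lid may be knocked a few centimetres aside while the robot is not near it.
It also fails if it takes over 210 s, if anything falls off the work surface, if the arm or the gripper's body presses on something with over 40 N, if the wrist force passes 120 N, or if a joint passes its speed limit or range.

ROBOT

A 7-joint arm with a two-finger parallel gripper is mounted at the origin on the work surface. World frame = base frame: x ahead of the robot, y to its left, z up, the work surface at z = 0. Lengths are in m, angles in rad, forces in N, time in s.
With the tool pointing down it reaches from about 0.425 to 0.925 m from the base axis. Payload 6.8 kg.
Tool frame: the origin (TCP) lies midway between the tips of the shut fingers; the grasp point (between the pads) lies 19 mm behind it (bot.hold_point_z is the distance from the TCP to the grasp point, in m); z points along the fingers, y is the line along which they close (so a half turn about z gives the same grasp; the last joint's range is limited). The gripper opens to 85 mm and grips with 20 to 120 N. Pads are 22 mm wide; open, the fingers measure 114 mm over their backs; the gripper's body (76 mm by 85 mm) begins 54 mm behind the grasp point. The pads swing forward as they close: fully open they stand 13 mm farther back than shut.
Start: joints at [-0.108, 0.477, 0.022, 1.555, -0.011, 1.109, -0.083], TCP at [0.675, 0, 0.197] pointing down, gripper open.
Joint ranges: [-2.96, 2.96], [-0.34, 2.1], [-1.41, 1.46], [0.24, 2.44], [-1.37, 4.51], [0.17, 1.92], [-2.96, 2.96]. Speed limits (rad/s): [2.39, 2.39, 3.14, 3.14, 3.14, 3.14, 3.14].

INTERFACE

Orientations are given as a unit quaternion [w, x, y, z].
In Python, from station import bot gives the robot as it stands. The module is installed in compiled form; this text tells all that it offers.
- The arm moves only by the tool step_arm, never from a script. Its argument "increments" is a list that holds one entry, the list of rows, each a list of 7 numbers: the opening, from -1 (shut) to 1 (fully open), then the shift along the tool's x, y, z in mm, then the turn, a rotation vector about the tool's x, y, z in degrees. In form: [[[grip, x, y, z, ax, ay, az], ...]]. A call has 1 to 10 rows; each row is the pose to reach, as a shift and turn from the pose commanded when the call began, along the tool's axes at that moment; what a row does not reach only later rows make up. A row lasts 1/12 s, in which the tool goes at most 41.7 mm and 7.16 degrees, less where a joint would pass 70% of its speed; a pose out of reach is approached as far as the arm can. A call with a gripper value outside its range is refused whole. The fingers move at their own pace and stop on an object; "force" is the grip in N (left out, the last holds). Time passes only in rows, so rows that repeat a pose let the fingers close. It gives the time, the measured TCP pose, the force, the opening and the grip force at its end, in the units of the state.
- bot.get_obs(): the state, without advancing time (a new reading comes with each control period).
- bot.read_camera(name): name is "scene" or "side" or "wrist"; returns a dict with "image" (400x640x3 uint8, red, green, blue), "camera_matrix" (3x3 intrinsics, pixels), "R" (3x3) and "t" (3): a world point X has camera coordinates R X + t. Camera axes: x right, y down, z forward; pixel columns grow to the right and rows downward; lengths in m; the calibration is good to about 2 mm. A picture is of the moment at which its call begins. There is no depth.
- bot.hand_in(): hands the job in; it is judged then, once.
The state is a dict: "t": time; "q": joint angles; "joint_vel": joint speeds; "joint_torque": joint torques, N m; "eef_pos": TCP position; "tool_rot": TCP orientation; "contact_force": force on the tool from outside, world axes, zero at the start; "torque": the same for the moment, N m; "gripper_width": opening from 0.0 (shut) to 1.0 (fully open); "grasp_force": force on a finger pad.
Only numpy, scipy, OpenCV 4.12 (cv2) and the standard library are available. Lean on these libraries where they do the work, as an engineer would, in place of code of your own. Each camera call takes 0.05 s, during which the arm holds its last target. There are 200 camera calls.

## Working session

There is one attempt and no reset: what is moved stays moved. The work goes in short steps, Python scripts to look and compute and a tool call to move; the robot and the scene stay as the last step left them, time stands still between calls to the robot, and variables do not carry over. Pictures are saved under pics/ and viewed, at most 14 in all, crops included, and the job is handed in when it is done.

Besides the shell and the picture viewer there is one more tool, called after ">>>" as a command line: name --argument value ..., lists and objects as JSON in quotes. step_arm: Moves the arm, as the interface text tells. Its arguments: {"type":"object","properties":{"increments":{"type":"array"},"force":{"type":"number"}},"required":["increments"]}

```bash
mkdir -p pics
cat > h.py <<'E'
from station import bot
import numpy as np, cv2
def shot(name, fn):
    d=bot.read_camera(name); im=cv2.cvtColor(d["image"],cv2.COLOR_RGB2BGR)
    cv2.imwrite(f"pics/{fn}.png",im); np.savez(f"pics/{fn}.npz",K=d["camera_matrix"],R=d["R"],t=d["t"],im=im); return im
def p2w(fn,u,v,z):
    d=np.load(f"pics/{fn}.npz"); r=d["R"].T@np.linalg.solve(d["K"],[u,v,1.]); c=-d["R"].T@d["t"]
    return (c+r*(z-c[2])/r[2])
def w2p(fn,X):
    d=np.load(f"pics/{fn}.npz"); p=d["K"]@(d["R"]@np.asarray(X,float)+d["t"]); return p[:2]/p[2]
E
python3 - <<'E'
from h import *
for n in("scene","side","wrist"):
    shot(n,n+"0"); d=np.load(f"pics/{n}0.npz"); print(n,-d["R"].T@d["t"], d["R"][2])
o=bot.get_obs();print({k:np.round(v,3) for k,v in o.items()})
E
```

```text
scene [0.78503546 0.40607558 0.92141542] [-0.27344464 -0.40879257 -0.87069895]
side [ 0.07030728 -0.66702991  0.61640907] [ 0.46123118  0.69579754 -0.55057387]
wrist [0.67415655 0.08224759 0.37270751] [-0.00268357 -0.31627915 -0.94866237]
{'t': np.float64(0.15), 'q': array([-0.108,  0.478,  0.022,  1.556, -0.012,  1.109, -0.083]), 'joint_vel': array([ 0.   , -0.003, -0.   , -0.003, -0.001,  0.   , -0.002]), 'joint_torque': array([ 2.0000e-03, -5.9692e+01,  1.6090e+00, -2.8149e+01,  1.3000e-02,
        7.0000e-03,  0.0000e+00]), 'eef_pos': array([0.674, 0.   , 0.196]), 'tool_rot': array([-0.   ,  0.707,  0.707, -0.001]), 'contact_force': array([-0.298, -0.022,  0.576]), 'torque': array([-0.023,  0.034,  0.016]), 'grasp_force': np.float64(0.0), 'gripper_width': np.float64(1.003)}
```

View pics/scene0.png

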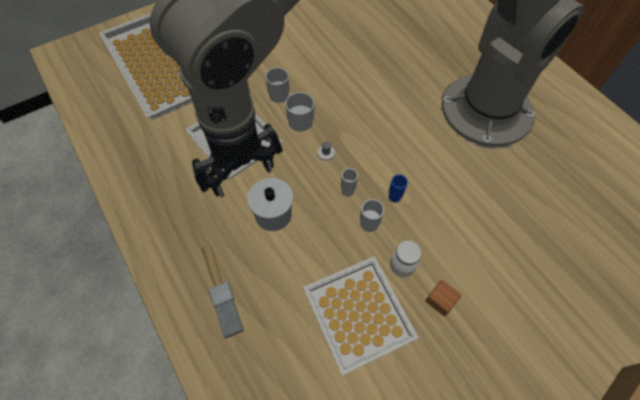

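View pics/side0.png

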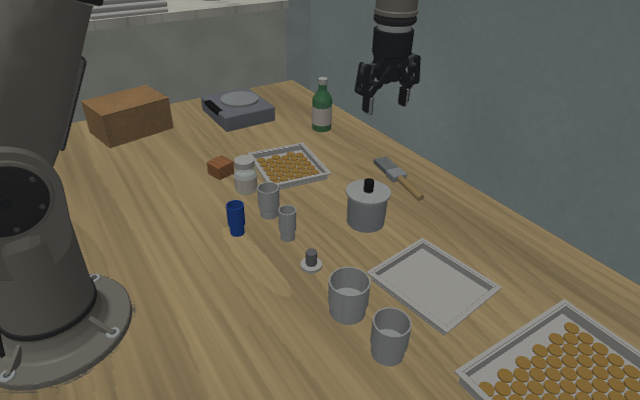

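Both views show four aluminium cups on the bench. In the side view the rims sit near a (349,282), b (391,324), c (268,188) and d (287,210). The lid is at (311,260), the covered pot at (368,205) and the empty tray at (434,284). I'll fit the rim ellipses next.

```bash
cat >> h.py <<'E'
from scipy.optimize import minimize
def circ(fn,x,y,z,r,n=72):
    a=np.linspace(0,2*np.pi,n,endpoint=False); d=np.load(f"pics/{fn}.npz")
    X=np.c_[x+r*np.cos(a),y+r*np.sin(a),0*a+z]; p=(X@d["R"].T+d["t"])@d["K"].T; return p[:,:2]/p[:,2:]
def grad(fn):
    g=cv2.cvtColor(np.load(f"pics/{fn}.npz")["im"],cv2.COLOR_BGR2GRAY).astype(np.float32)
    g=cv2.GaussianBlur(g,(0,0),1.0); return cv2.magnitude(cv2.Sobel(g,5,1,0),cv2.Sobel(g,5,0,1))
def fit(fns,x,y,circles,R=0.02):
    "circles: list of (z,r); grid search then refine of mean clipped gradient on outlines"
    G={f:np.minimum(grad(f),120) for f in fns}
    def c(p):
        s=0
        for f in fns:
            for z,r in circles:
                q=circ(f,p[0],p[1],z,r).astype(np.float32)
                s-=cv2.remap(G[f],q[:,0].copy(),q[:,1].copy(),1).mean()
        return s
    g=np.arange(-R,R+1e-4,0.002); best=min(((c((x+i,y+j)),x+i,y+j) for i in g for j in g))
    m=minimize(c,best[1:],method="Nelder-Mead",options=dict(initial_simplex=[best[1:],(best[1]+.0015,best[2]),(best[1],best[2]+.0015)]))
    return m.x,-m.fun
E
cat > m1.py <<'E'
from h import *
P={'a':((300,103),(349,282),.072,[(.072,.035),(.072,.0325)]),'b':((277,76),(391,324),.072,[(.072,.0295),(.072,.027)]),
'c':((372,209),(268,188),.072,[(.072,.024),(.072,.0215)]),'d':((349,174),(287,210),.072,[(.072,.0185),(.072,.016)]),
'lid':((326,148),(311,253),.046,[(.046,.011),(.016,.021)]),'cover':((269,192),(369,183),.107,[(.081,.048),(.107,.011)]),
'jar':((407,252),(245,162),.085,[(.085,.027)])}
ims={f:cv2.imread(f"pics/{f}.png") for f in("scene0","side0")}
for k,(u,w,z,cs) in P.items():
    A=p2w("scene0",*u,z);B=p2w("side0",*w,z); print(k,'rough',np.round(A[:2],3),np.round(B[:2],3),end=' ')
    m=(A+B)/2
    for fs in(["scene0"],["side0"],["scene0","side0"]):
        e,s=fit(fs,*m[:2],cs); print(np.round(e,4),round(s),end=' ')
    print(np.hypot(*e))
    for f in ims:
        for c in cs: cv2.polylines(ims[f],[np.round(circ(f,*e,*c)*16).astype(np.int32)],True,(0,0,255),1,16,4)
print('tray side', [np.round(p2w("side0",u,v,.02)[:2],3) for u,v in((423,240),(499,286),(447,328),(368,273))])
print('tray2 scene', [np.round(p2w("scene0",u,v,.02)[:2],3) for u,v in((375,260),(416,338),(345,370),(305,292))])
out=np.vstack([cv2.resize(ims["scene0"][60:290,190:480],(640,500))[:300] if 0 else cv2.resize(ims["scene0"][60:230,190:430],(720,300),interpolation=2)[:, :],cv2.resize(ims["side0"][170:380,230:510],(720,300),interpolation=2)])
cv2.imwrite("pics/ov.png",out)
E
python3 m1.py
```

```text
a rough [ 0.431 -0.225] [ 0.427 -0.228] [ 0.4333 -0.2238] 180 [ 0.429  -0.2274] 141 [ 0.4305 -0.2266] 289 0.4864826358034552
b rough [ 0.434 -0.33 ] [ 0.428 -0.334] [ 0.4358 -0.3288] 179 [ 0.4311 -0.3323] 134 [ 0.4319 -0.3307] 282 0.5439808659190994
c rough [0.452 0.102] [0.447 0.098] [0.4537 0.1038] 189 [0.4526 0.1004] 111 [0.4536 0.1035] 296 0.4652681552406269
d rough [0.444 0.005] [0.442 0.005] [0.4474 0.0092] 162 [0.4393 0.0045] 107 [0.4474 0.0087] 228 0.4474966822894986
lid rough [ 0.439 -0.095] [ 0.429 -0.108] [ 0.4452 -0.0872] 151 [ 0.4312 -0.1031] 158 [ 0.4323 -0.103 ] 281 0.4443881020728395
cover rough [ 0.622 -0.031] [ 0.612 -0.043] [ 0.6215 -0.0339] 182 [ 0.6185 -0.0332] 177 [ 0.6198 -0.0329] 351 0.620695765274551
jar rough [0.455 0.221] [0.445 0.207] [0.4544 0.224 ] 58 [0.4497 0.2196] 82 [0.4504 0.2183] 132 0.5004938549762732
tray side [array([ 0.662, -0.168]), array([ 0.688, -0.339]), array([ 0.535, -0.358]), array([ 0.505, -0.186])]
tray2 scene [array([0.497, 0.185]), array([0.524, 0.357]), array([0.673, 0.331]), array([0.658, 0.164])]
```

View pics/ov.png

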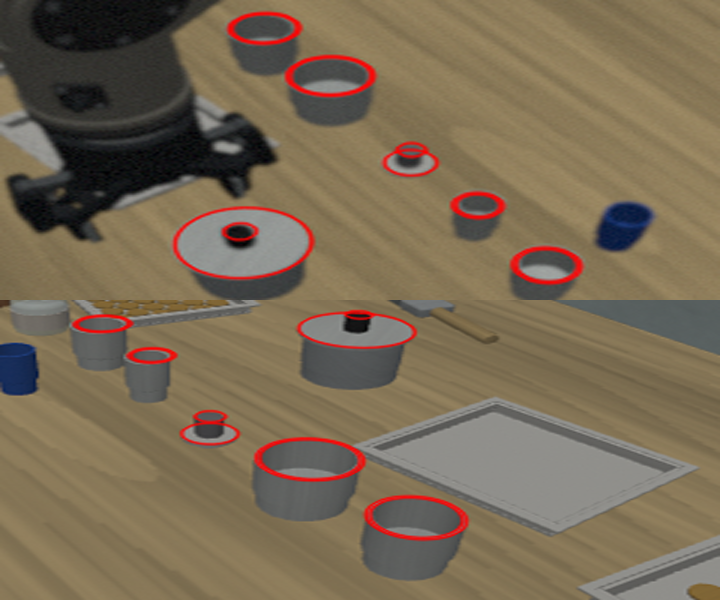

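The overlay fits all cups, the lid and the cover. The scene and side views disagree by about 4 mm, which fits the calibration error, so I'll use their mean. I'll check the cover with the wrist camera, then move.

Run:
```python
from h import *
print(fit(["wrist0"],.62,-.0335,[(.081,.048),(.107,.011)]), fit(["wrist0"],.62,-.0335,[(.107,.011)],.01), fit(["wrist0"],.62,-.0335,[(.081,.048)],.01), np.round(circ("wrist0",.62,-.0335,.081,.048,4)))
```

```text
(array([ 0.61992404, -0.03203174]), np.float64(169.5953369140625)) (array([ 0.62000029, -0.03152546]), np.float64(90.30182647705078)) (array([ 0.61977832, -0.03230415]), np.float64(80.00104522705078)) [[312. 223.]
 [260. 175.]
 [215. 223.]
 [265. 266.]]
```

>>> step_arm --increments '[[[1,-17,-27,0,0,0,0],[1,-34,-54,0,0,0,0],[1,-34,-54,0,0,0,0],[1,-34,-54,0,0,0,0]]]' --force 40

```text
t: 0.48
eef_pos: [0.6197, -0.0357, 0.1971]
tool_rot: [-0.0, 0.708, 0.706, -0.0]
contact_force: [0.1, -0.4, 1.0]
gripper_width: 1.001
grasp_force: 0.0
```

>>> step_arm --increments '[[[1,2,0,35,0,0,0],[1,2,0,70,0,0,0],[1,2,0,95,0,0,0],[1,2,0,109,0,0,0],[1,2,0,109,0,0,0],[1,2,0,109,0,0,0],[-1,2,0,109,0,0,0],[-1,2,0,109,0,0,0],[-1,2,0,109,0,0,0],[-1,2,0,109,0,0,0]]]'

```text
t: 1.32
eef_pos: [0.6218, -0.0319, 0.0893]
tool_rot: [0.001, 0.707, 0.707, 0.001]
contact_force: [-0.2, 0.2, -0.4]
gripper_width: 0.451
grasp_force: 0.0
```

>>> step_arm --increments '[[[-1,0,0,0,0,0,0],[-1,0,0,0,0,0,0],[-1,0,0,0,0,0,0],[-1,0,0,0,0,0,0]]]'

```text
t: 1.65
eef_pos: [0.621, -0.032, 0.0882]
tool_rot: [0.0, 0.707, 0.707, 0.0]
contact_force: [0.1, -1.0, -0.0]
gripper_width: -0.003
grasp_force: 0.0
```

The gripper shut fully, so the knob isn't held. I'll look.

Run:
```python
from h import *
a=shot("scene","sc1"); b=shot("side","si1"); c=shot("wrist","wr1")
out=np.hstack([cv2.resize(b[120:270,300:450],(400,400)),cv2.resize(c,(400,250))[:, :] if 0 else cv2.resize(c[60:360,110:410],(400,400))])
cv2.imwrite("pics/v1.png",out)
```

```text
(no output)
```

View pics/v1.png

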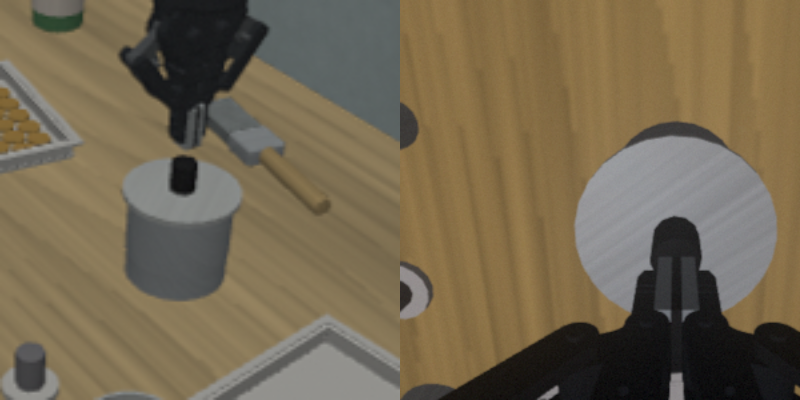

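The knob stands just in front of the shut tips: toward -y in the wrist view, and below the tips in the side view. I'll triangulate the knob and the tips instead of assuming heights.

Run:
```python
from h import *
o=bot.get_obs(); print(o["eef_pos"])
for f in("sc1","si1","wr1"):
    print(f,fit([f],.62,-.033,[(.081,.048)],.03),"tcp px",w2p(f,o["eef_pos"]),"knobtop px",w2p(f,[.62,-.033,.107]))
# free height fit of disc
from scipy.optimize import minimize
for z in(.06,.07,.076,.081,.09,.1,.11): print(z,[ (np.round(fit([f],.62,-.033,[(z,.048)],.03)[0],4)) for f in("sc1","si1","wr1")])
b=np.load("pics/si1.npz")["im"];c=np.load("pics/wr1.npz")["im"]
b=cv2.resize(b[140:220,330:410],(560,560),interpolation=cv2.INTER_CUBIC)
for p,col in((o["eef_pos"],(0,0,255)),([.62,-.033,.107],(0,255,0))):
    u=(w2p("si1",p)-[330,140])*7; cv2.circle(b,tuple(int(i) for i in u),5,col,2)
cv2.imwrite("pics/v2.png",b)
```

```text
[ 0.62097768 -0.03198322  0.08808417]
sc1 (array([ 0.62149631, -0.03306275]), np.float64(75.75149536132812)) tcp px [270.11850152 195.68367196] knobtop px [269.48689204 190.68037192]
si1 (array([ 0.61846441, -0.03315108]), np.float64(77.44461059570312)) tcp px [368.65115485 187.07802307] knobtop px [369.28962251 179.86617514]
wr1 (array([ 0.61995426, -0.0324316 ]), np.float64(67.02938842773438)) tcp px [318.17446189 241.57314967] knobtop px [316.48937228 257.74349932]
0.06 [array([ 0.6174, -0.0414]), array([ 0.6395, -0.0095]), array([ 0.6198, -0.0353])]
0.07 [array([ 0.6195, -0.039 ]), array([ 0.6296, -0.0207]), array([ 0.6182, -0.0343])]
0.076 [array([ 0.6206, -0.0359]), array([ 0.6236, -0.0273]), array([ 0.6192, -0.0332])]
0.081 [array([ 0.6215, -0.0331]), array([ 0.6185, -0.0332]), array([ 0.62  , -0.0324])]
0.09 [array([ 0.6233, -0.0282]), array([ 0.609, -0.043]), array([ 0.6218, -0.0303])]
0.1 [array([ 0.6254, -0.0236]), array([ 0.598 , -0.0541]), array([ 0.6229, -0.0285])]
0.11 [array([ 0.6272, -0.02  ]), array([ 0.5873, -0.0647]), array([ 0.6282, -0.0205])]
```

View pics/v2.png

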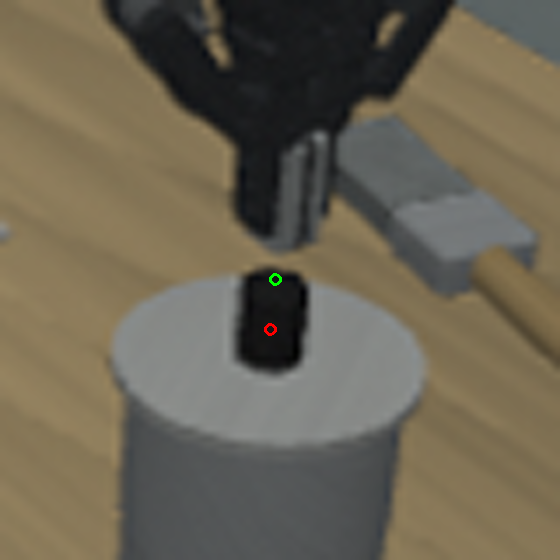

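```bash
cat >> h.py <<'E'
from scipy.optimize import least_squares
def tri(obs):
    f=lambda X:np.concatenate([w2p(n,X)-p for n,p in obs]); r=least_squares(f,[.6,0,.1]); return r.x,r.fun
E
python3 - <<'E'
from h import *
print(tri([("si1",(371.4,174)),("wr1",(317,251))]))
c=np.load("pics/wr1.npz")["im"]; s=np.load("pics/sc1.npz")["im"]
c=cv2.resize(c[190:290,267:367],(400,400),interpolation=2); s=cv2.resize(s[150:230,230:310],(400,400),interpolation=2)
tc=bot.get_obs()["eef_pos"]
for im,n,o,k in((c,"wr1",(267,190),4),(s,"sc1",(230,150),5)):
    for p,col in((tc,(0,0,255)),([.62,-.033,.107],(0,255,0))):
        u=(w2p(n,p)-o)*k; cv2.circle(im,tuple(int(i) for i in u),4,col,1)
cv2.imwrite("pics/v3.png",np.hstack([c,s]))
E
```

```text
(array([ 0.62071335, -0.02511975,  0.11508415]), array([-3.85246243,  0.83868662,  0.80809077,  0.55116776]))
```

View pics/v3.png

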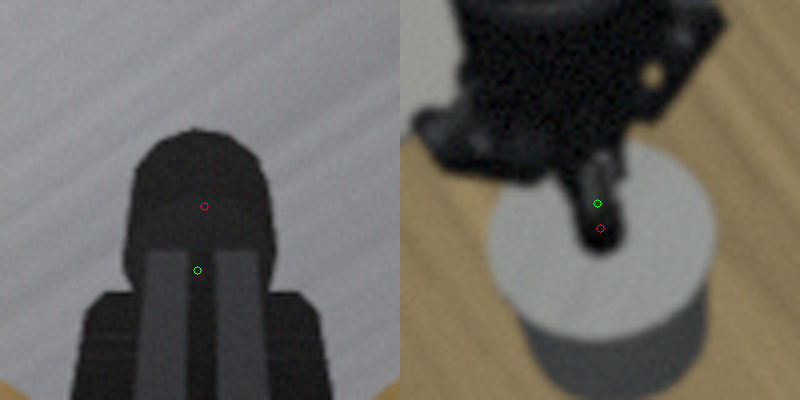

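Run:
```python
from h import *
print(bot.hold_point_z)
def ray_y(fn,u,v,y):
    A=p2w(fn,u,v,0.0);B=p2w(fn,u,v,.2); s=(y-A[1])/(B[1]-A[1]); return A+s*(B-A)
for dy in(0,.006,.011): print(dy, ray_y("wr1",318,252.5,-.032+dy), ray_y("si1",369.3,174.5,-.032-dy))
```

```text
0.0187
0 [ 0.62084457 -0.032       0.10261585] [ 0.61952132 -0.032       0.11982225]
0.006 [ 0.62081584 -0.026       0.11443333] [ 0.61433214 -0.038       0.12451419]
0.011 [ 0.6207919  -0.021       0.12428123] [ 0.61000782 -0.043       0.12842413]
```

All three cameras put the tips about 30 mm above the reported TCP. I'll measure that offset by touching the knob top (z 0.107) gently with the shut fingers.

>>> step_arm --increments '[[[-1,0,-1,3,0,0,0],[-1,0,-1,6,0,0,0],[-1,0,-1,6,0,0,0],[-1,0,-1,6,0,0,0]]]'

```text
t: 2.13
eef_pos: [0.6197, -0.032, 0.0817]
tool_rot: [-0.0, 0.707, 0.707, -0.0]
contact_force: [-0.6, 0.8, 1.0]
gripper_width: 0.003
grasp_force: 0.0
```

>>> step_arm --increments '[[[-1,0,0,1,0,0,0],[-1,0,0,2,0,0,0],[-1,0,0,3,0,0,0],[-1,0,0,3,0,0,0]]]'

```text
t: 2.47
eef_pos: [0.6199, -0.032, 0.0789]
tool_rot: [-0.0, 0.707, 0.707, -0.0]
contact_force: [-0.7, -1.5, -0.5]
gripper_width: 0.002
grasp_force: 0.0
```

>>> step_arm --increments '[[[-1,0,0,1,0,0,0],[-1,0,0,2,0,0,0],[-1,0,0,3,0,0,0],[-1,0,0,3,0,0,0]]]'

```text
t: 2.8
eef_pos: [0.6198, -0.032, 0.0759]
tool_rot: [-0.0, 0.707, 0.707, -0.0]
contact_force: [0.5, 0.2, 0.1]
gripper_width: 0.003
grasp_force: 0.0
```

>>> step_arm --increments '[[[-1,0,0,1,0,0,0],[-1,0,0,2,0,0,0],[-1,0,0,2,0,0,0]]]'

```text
t: 3.05
eef_pos: [0.6198, -0.032, 0.0739]
tool_rot: [-0.0, 0.707, 0.707, -0.0]
contact_force: [0.2, -0.1, -0.1]
gripper_width: 0.0
grasp_force: 0.0
```

Run:
```python
from h import *
o=bot.get_obs(); print(o["eef_pos"],o["contact_force"])
b=shot("side","si2"); c=shot("wrist","wr2")
cv2.imwrite("pics/v4.png",np.hstack([cv2.resize(b[140:220,330:410],(400,400),interpolation=2),cv2.resize(c[190:290,267:367],(400,400),interpolation=2)]))
```

```text
[ 0.61984309 -0.03201442  0.07385001] [ 0.19765996 -0.12656134 -0.07511732]
```

View pics/v4.png

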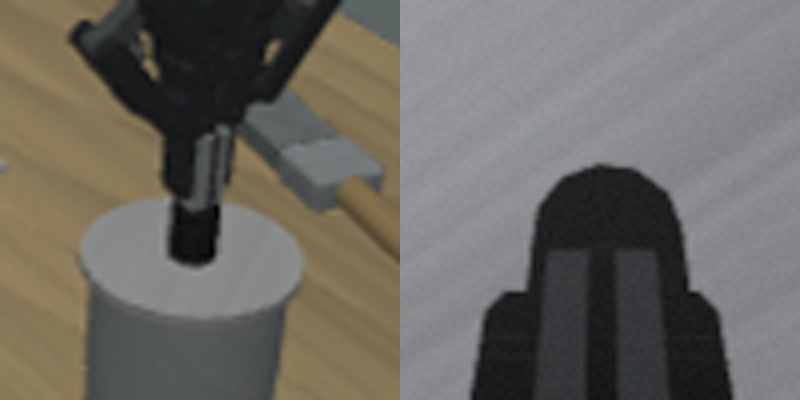

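>>> step_arm --increments '[[[-1,0,0,1,0,0,0],[-1,0,0,2,0,0,0],[-1,0,0,2,0,0,0]]]'

```text
t: 3.4
eef_pos: [0.6202, -0.032, 0.073]
tool_rot: [0.0, 0.707, 0.707, 0.0]
contact_force: [-3.2, -0.2, 6.0]
gripper_width: 0.002
grasp_force: 3.3
```

>>> step_arm --increments '[[[-1,0,0,1,0,0,0],[-1,0,0,2,0,0,0],[-1,0,0,2,0,0,0]]]'

```text
t: 3.65
eef_pos: [0.6204, -0.032, 0.0729]
tool_rot: [0.0, 0.707, 0.707, 0.0]
contact_force: [-7.1, 0.4, 20.1]
gripper_width: 0.004
grasp_force: 10.3
```

>>> step_arm --increments '[[[-1,0,0,1,0,0,0],[-1,0,0,2,0,0,0],[-1,0,0,2,0,0,0]]]'

```text
t: 3.9
eef_pos: [0.6206, -0.032, 0.0728]
tool_rot: [0.0, 0.707, 0.707, 0.001]
contact_force: [-13.9, 0.7, 35.2]
gripper_width: 0.004
grasp_force: 17.5
```

Contact came at a reading of 0.073 with the knob top at 0.107, so the tips are 34 mm above the reported TCP. I'll correct for that, open, and grip the knob.

>>> step_arm --increments '[[[-1,0,0,-20,0,0,0],[1,0,0,-45,0,0,0],[1,0,0,-45,0,0,0],[1,0,0,-45,0,0,0],[1,0,0,-45,0,0,0],[1,0,0,-45,0,0,0],[1,0,0,-45,0,0,0],[1,0,0,-45,0,0,0],[1,0,0,-45,0,0,0],[1,0,0,-45,0,0,0]]]'

```text
t: 4.73
eef_pos: [0.6198, -0.032, 0.1127]
tool_rot: [-0.0, 0.707, 0.707, -0.0]
contact_force: [-0.3, -0.2, -0.3]
gripper_width: 1.0
grasp_force: 0.0
```

>>> step_arm --increments '[[[1,0,0,30,0,0,0],[1,0,0,50,0,0,0],[1,0,0,60,0,0,0],[1,0,0,60,0,0,0],[-1,0,0,60,0,0,0],[-1,0,0,60,0,0,0],[-1,0,0,60,0,0,0],[-1,0,0,60,0,0,0],[-1,0,0,60,0,0,0],[-1,0,0,60,0,0,0]]]'

```text
t: 5.57
eef_pos: [0.6207, -0.032, 0.0541]
tool_rot: [0.001, 0.707, 0.707, 0.001]
contact_force: [-0.7, 0.6, 3.0]
gripper_width: 0.233
grasp_force: 39.0
```

>>> step_arm --increments '[[[-1,0,0,0,0,0,0],[-1,0,0,0,0,0,0],[-1,0,0,0,0,0,0]]]'

```text
t: 5.82
eef_pos: [0.6207, -0.032, 0.0541]
tool_rot: [0.001, 0.707, 0.707, 0.001]
contact_force: [-1.3, -0.5, 6.2]
gripper_width: 0.241
grasp_force: 39.2
```

>>> step_arm --increments '[[[-1,0,0,-10,0,0,0],[-1,0,0,-30,0,0,0],[-1,0,0,-60,0,0,0],[-1,-30,-3,-70,0,0,0],[-1,-60,-6,-70,0,0,0],[-1,-95,-9,-70,0,0,0],[-1,-130,-13,-70,0,0,0],[-1,-165,-16,-70,0,0,0],[-1,-200,-20,-70,0,0,0],[-1,-225,-23,-70,0,0,0]]]'

```text
t: 6.65
eef_pos: [0.5955, -0.2611, 0.1234]
tool_rot: [0.0, 0.708, 0.706, -0.001]
contact_force: [0.2, -1.3, -2.3]
gripper_width: 0.239
grasp_force: 39.3
```

>>> step_arm --increments '[[[-1,-6,0,20,0,0,0],[-1,-6,0,40,0,0,0],[-1,-6,0,60,0,0,0],[-1,-6,0,80,0,0,0],[-1,-6,0,90,0,0,0],[-1,-6,0,90,0,0,0]]]'

```text
t: 7.15
eef_pos: [0.5949, -0.2621, 0.0306]
tool_rot: [-0.002, 0.707, 0.707, -0.001]
contact_force: [-0.4, 0.2, -2.1]
gripper_width: 0.238
grasp_force: 39.3
```

Run:
```python
from h import *
a=shot("scene","sc3"); b=shot("side","si3");c=shot("wrist","wr3")
cv2.imwrite("pics/v5.png",np.hstack([cv2.resize(b[150:390,310:550],(400,400),interpolation=2),cv2.resize(c[0:400,120:520],(400,400),interpolation=2)]))
```

```text
(no output)
```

View pics/v5.png

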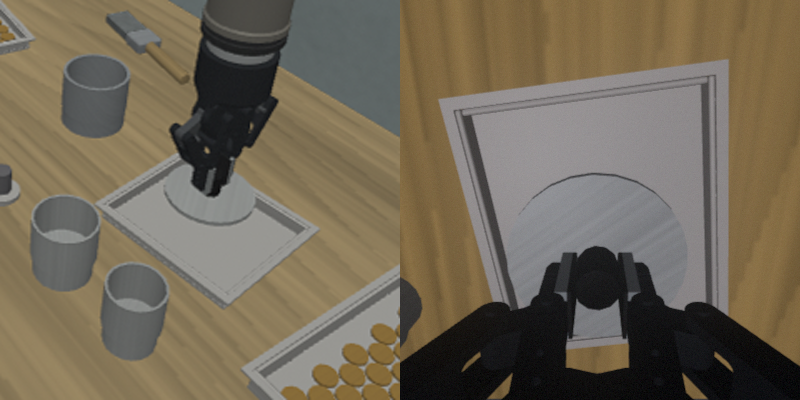

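The side and wrist views show the cover held level over the empty tray, with margin to its walls. I'll lower it.

>>> step_arm --increments '[[[-1,0,2,12,0,0,0],[-1,0,2,24,0,0,0],[-1,0,2,32,0,0,0],[-1,0,2,37,0,0,0],[-1,0,2,40,0,0,0],[-1,0,2,41,0,0,0],[-1,0,2,41,0,0,0]]]'

```text
t: 7.88
eef_pos: [0.5989, -0.263, -0.0082]
tool_rot: [-0.0, 0.707, 0.707, -0.0]
contact_force: [-0.5, -0.7, -1.9]
gripper_width: 0.239
grasp_force: 39.3
```

>>> step_arm --increments '[[[-1,0,0,1,0,0,0],[-1,0,0,1,0,0,0],[-1,0,0,1,0,0,0]]]'

```text
t: 8.13
eef_pos: [0.5992, -0.2631, -0.0085]
tool_rot: [0.0, 0.707, 0.707, 0.0]
contact_force: [-0.5, 0.2, -2.0]
gripper_width: 0.237
grasp_force: 39.3
```

>>> step_arm --increments '[[[-1,0,0,1,0,0,0],[-1,0,0,2,0,0,0],[-1,0,0,2,0,0,0]]]'

```text
t: 8.38
eef_pos: [0.5989, -0.263, -0.011]
tool_rot: [-0.0, 0.707, 0.707, -0.0]
contact_force: [0.0, 0.3, -1.7]
gripper_width: 0.245
grasp_force: 39.3
```

>>> step_arm --increments '[[[-1,0,0,1,0,0,0],[-1,0,0,1,0,0,0]]]'

```text
t: 8.55
eef_pos: [0.5991, -0.263, -0.0118]
tool_rot: [0.0, 0.707, 0.707, 0.0]
contact_force: [-0.6, 0.0, -0.8]
gripper_width: 0.235
grasp_force: 39.3
```

>>> step_arm --increments '[[[-1,0,0,1,0,0,0],[-1,0,0,1,0,0,0],[-0.2,0,0,1,0,0,0],[-0.2,0,0,1,0,0,0],[1,0,0,0,0,0,0],[1,0,0,0,0,0,0],[1,0,0,-20,0,0,0],[1,0,0,-60,0,0,0],[1,0,0,-100,0,0,0],[1,0,0,-140,0,0,0]]]'

```text
t: 9.38
eef_pos: [0.5985, -0.2629, 0.1292]
tool_rot: [-0.001, 0.707, 0.707, -0.0]
contact_force: [0.9, -0.4, 0.1]
gripper_width: 0.997
grasp_force: 0.0
```

>>> step_arm --increments '[[[1,40,10,-20,0,0,0],[1,80,20,-40,0,0,0],[1,120,40,-40,0,0,0],[1,160,60,-40,0,0,0],[1,200,70,-40,0,0,0],[1,240,80,-40,0,0,0],[1,263,80,-40,0,0,0],[1,263,80,-40,0,0,0]]]'

```text
t: 10.05
eef_pos: [0.6795, 0.0125, 0.1677]
tool_rot: [-0.002, 0.703, 0.712, 0.002]
contact_force: [0.5, 2.0, 0.5]
gripper_width: 0.998
grasp_force: 0.0
```

```bash
cat > m2.py <<'E'
from h import *
import sys
n=sys.argv[1]; keys=sys.argv[2]
shot("scene","sc"+n); shot("side","si"+n)
F=["sc"+n,"si"+n]
P={'p':(.620,-.033,[(.076,.043),(.076,.039)]),'a':(.431,-.226,[(.072,.035),(.072,.0325)]),'b':(.433,-.331,[(.072,.0295),(.072,.027)]),
'c':(.4525,.102,[(.072,.024),(.072,.0215)]),'d':(.4435,.007,[(.072,.0185),(.072,.016)]),'l':(.434,-.100,[(.016,.021),(.046,.011)]),'v':(.598,-.263,[(.016,.048),(.042,.011)])}
for k in keys:
    x,y,c=P[k]; r=[fit([f],x,y,c,.012 if k in'dl' else .03) for f in F]
    print(k,*[(np.round(a,4),round(s)) for a,s in r],np.round((r[0][0]+r[1][0])/2,4))
E
python3 m2.py 4 pabcdlv
```

```text
p (array([ 0.6329, -0.0023]), 191) (array([ 0.6159, -0.0367]), 129) [ 0.6244 -0.0195]
a (array([ 0.4333, -0.2239]), 182) (array([ 0.4291, -0.2274]), 142) [ 0.4312 -0.2256]
b (array([ 0.4359, -0.3289]), 125) (array([ 0.431 , -0.3322]), 135) [ 0.4334 -0.3306]
c (array([0.4725, 0.1212]), 192) (array([0.4526, 0.1004]), 113) [0.4625 0.1108]
d (array([0.4473, 0.0093]), 163) (array([0.4393, 0.0046]), 108) [0.4433 0.0069]
l (array([ 0.4455, -0.0871]), 152) (array([ 0.4312, -0.103 ]), 159) [ 0.4383 -0.095 ]
v (array([ 0.6309, -0.2322]), 79) (array([ 0.592 , -0.2675]), 152) [ 0.6114 -0.2499]
```

Run:
```python
from h import *
shot("wrist","wr4"); print(bot.get_obs()["eef_pos"])
c=[(.076,.043),(.076,.039)]
for f in("sc4","si4","wr4"):print(f,fit([f],.619,-.034,c,.012),fit([f],.619,-.034,c[:1],.012),fit([f],.619,-.034,c[1:],.012),fit([f],.619,-.034,[(0.0005,.043)],.01))
e=fit(["sc4","si4","wr4"],.619,-.034,c,.012)[0];print(e)
ims=[]
for f in("sc4","si4","wr4"):
    im=np.load(f"pics/{f}.npz")["im"].copy()
    u=w2p(f,[*e,.06]).astype(int); im=cv2.resize(im,None,fx=4,fy=4,interpolation=2)
    for q in c: cv2.polylines(im,[np.round((circ(f,*e,*q)+.5)*64).astype(np.int32)],True,(0,0,255),1,16,4)
    x,y=np.clip(u*4-133,0,None); ims.append(im[y:y+266,x:x+266])
cv2.imwrite("pics/v6.png",np.hstack([cv2.resize(i,(266,266)) for i in ims]))
```

```text
[6.78844926e-01 8.84419821e-05 1.67832978e-01]
sc4 (array([ 0.62231605, -0.03090954]), np.float64(188.76394653320312)) (array([ 0.62028946, -0.03059336]), np.float64(83.93858337402344)) (array([ 0.62248151, -0.03093776]), np.float64(105.65736389160156)) (array([ 0.61987818, -0.0380512 ]), np.float64(99.52132415771484))
si4 (array([ 0.61594103, -0.03676039]), np.float64(128.72389221191406)) (array([ 0.61531615, -0.03645422]), np.float64(63.13243865966797)) (array([ 0.61983207, -0.0315867 ]), np.float64(75.19424438476562)) (array([ 0.61984732, -0.03196515]), np.float64(70.10414123535156))
wr4 (array([ 0.6198461 , -0.03216519]), np.float64(137.2670135498047)) (array([ 0.61727129, -0.0280665 ]), np.float64(57.71023941040039)) (array([ 0.61987913, -0.03202265]), np.float64(83.41703033447266)) (array([ 0.61884557, -0.03367182]), np.float64(78.22893524169922))
[ 0.62008154 -0.0319234 ]
```

View pics/v6.png

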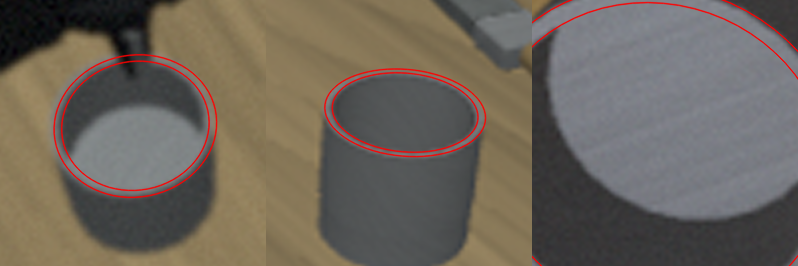

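The pot mouth fits at (0.620, -0.0325) in the scene, side and wrist views. Next I go to cup a.

>>> step_arm --increments '[[[1,-30,-35,0,0,0,0],[1,-60,-70,0,0,0,0],[1,-90,-105,0,0,0,0],[1,-120,-140,0,0,0,0],[1,-150,-170,0,0,0,0],[1,-180,-205,0,0,0,0],[1,-205,-235,0,0,0,0],[1,-226,-248,0,0,0,0],[1,-226,-248,0,0,0,0],[1,-226,-248,0,0,0,0]]]'

```text
t: 11.03
eef_pos: [0.428, -0.2301, 0.1685]
tool_rot: [0.0, 0.71, 0.704, -0.0]
contact_force: [0.8, 0.7, -0.3]
gripper_width: 1.002
grasp_force: 0.0
```

>>> step_arm --increments '[[[1,0,0,0,0,0,0],[1,0,0,0,0,0,0],[1,0,0,0,0,0,0]]]'

```text
t: 11.28
eef_pos: [0.4319, -0.2252, 0.1681]
tool_rot: [0.0, 0.707, 0.708, 0.0]
contact_force: [-0.0, -0.4, 0.6]
gripper_width: 1.003
grasp_force: 0.0
```

```bash
cat > mw.py <<'E'
from h import *
import sys
n,x,y=sys.argv[1],float(sys.argv[2]),float(sys.argv[3]); cs=eval(sys.argv[4])
shot("wrist","wr"+n); e,s=fit(["wr"+n],x,y,cs,.015); o=bot.get_obs(); print(np.round(e,4),round(s),'tcp',np.round(o["eef_pos"],4),o["tool_rot"].round(3),'d mm (toolx,tooly)',np.round((e-o["eef_pos"][:2])[::-1]*1e3,1))
E
python3 mw.py 5 .4312 -.2256 "[(.072,.035),(.072,.0325)]"
```

```text
[ 0.4302 -0.2238] 169 tcp [ 0.4319 -0.2251  0.168 ] [-0.     0.706  0.708  0.   ] d mm (toolx,tooly) [ 1.3 -1.6]
```

>>> step_arm --increments '[[[1,0,-1,40,0,0,0],[1,0,-1,75,0,0,0],[1,0,-1,105,0,0,0],[1,0,-1,130,0,0,0],[1,0,-1,145,0,0,0],[1,0,-1,154,0,0,0],[1,0,-1,154,0,0,0],[1,0,-1,154,0,0,0]]]'

```text
t: 12.0
eef_pos: [0.4305, -0.2257, 0.0142]
tool_rot: [-0.0, 0.707, 0.707, 0.0]
contact_force: [1.3, 0.4, -0.3]
gripper_width: 0.998
grasp_force: 0.0
```

>>> step_arm --increments '[[[-1,0,0,0,0,0,0],[-1,0,0,0,0,0,0],[-1,0,0,0,0,0,0],[-1,0,0,0,0,0,0],[-1,0,0,0,0,0,0]]]'

```text
t: 12.42
eef_pos: [0.4314, -0.2263, 0.0157]
tool_rot: [0.001, 0.707, 0.707, 0.001]
contact_force: [-0.7, 2.3, 7.0]
gripper_width: 0.798
grasp_force: 44.5
```

Run:
```python
from h import *
b=shot("side","si6");c=shot("wrist","wr6")
cv2.imwrite("pics/v7.png",np.hstack([cv2.resize(b[230:350,290:410],(400,400),interpolation=2),cv2.resize(c[150:350,220:420],(400,400),interpolation=2)]))
```

```text
(no output)
```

View pics/v7.png

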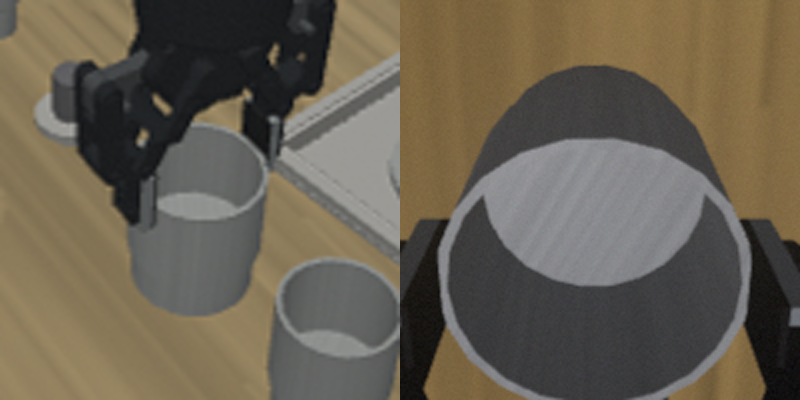

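Run:
```python
from h import *
def ray_x(fn,u,v,x):
    A=p2w(fn,u,v,0.0);B=p2w(fn,u,v,.2); s=(x-A[0])/(B[0]-A[0]); return A+s*(B-A)
print(ray_x("si6",334.4,298.4,.396),ray_x("si6",336.5,298,.396), ray_x("si6",290+275*.3,230+162*.3,.467))
print(bot.get_obs()["eef_pos"], fit(["wr6"],.431,-.226,[(.072,.035),(.072,.0325)],.01))
```

```text
[ 0.396      -0.23195617  0.05370813] [ 0.396      -0.23761001  0.05961914] [ 0.467      -0.24115111  0.06990036]
[ 0.43135548 -0.22626485  0.01567681] (array([ 0.43045351, -0.22452585]), np.float64(185.4030303955078))
```

Tip overlap is about 16 mm, as planned. I'll lift and carry the cup over the pot.

>>> step_arm --increments '[[[-1,0,0,-15,0,0,0],[-1,0,0,-40,0,0,0],[-1,0,0,-75,0,0,0],[-1,15,15,-100,0,0,0],[-1,40,40,-105,0,0,0],[-1,68,67,-105,0,0,0],[-1,95,94,-105,0,0,0],[-1,122,120,-105,0,0,0],[-1,150,147,-105,0,0,0],[-1,175,172,-105,0,0,0]]]'

```text
t: 13.35
eef_pos: [0.6033, -0.0488, 0.1198]
tool_rot: [0.0, 0.707, 0.707, 0.001]
contact_force: [0.6, -0.3, -2.0]
gripper_width: 0.796
grasp_force: 47.5
```

>>> step_arm --increments '[[[-1,12,12,0,0,0,0],[-1,17,16,0,0,0,0],[-1,17,16,0,0,0,0],[-1,17,16,0,0,0,0],[-1,17,16,0,0,0,0]]]'

```text
t: 13.77
eef_pos: [0.6167, -0.0362, 0.1191]
tool_rot: [0.0, 0.708, 0.706, -0.001]
contact_force: [-0.3, 0.4, -1.9]
gripper_width: 0.8
grasp_force: 47.5
```

```bash
cat > mh.py <<'E'
from h import *
import sys
# held: python mh.py n  ztop r  zsup rsup xsup ysup : fit held rim and support rim per camera
n=sys.argv[1]; zt,r,zs,rs,xs,ys=map(float,sys.argv[2:8]); o=bot.get_obs(); p=o["eef_pos"]; print(p.round(4),o["tool_rot"].round(3))
for cam in("scene","side","wrist"):
    f=cam+n; shot(cam,f)
    h=fit([f],p[0],p[1],[(zt,r),(zt,r-.0025)],.008); s=fit([f],xs,ys,[(zs,rs)],.006)
    print(cam,'held',np.round(h[0],4),round(h[1]),'sup',np.round(s[0],4),round(s[1]),'need mm (toolx,tooly)',np.round((s[0]-h[0])[::-1]*1e3,1))
E
python3 mh.py 7 .175 .035 .076 .043 .6197 -.0325
```

```text
[ 0.6167 -0.0362  0.1191] [ 0.     0.708  0.706 -0.001]
scene held [ 0.615  -0.0321] 159 sup [ 0.6196 -0.0319] 73 need mm (toolx,tooly) [0.2 4.6]
side held [ 0.6183 -0.0404] 135 sup [ 0.6161 -0.0356] 46 need mm (toolx,tooly) [ 4.9 -2.2]
wrist held [ 0.6163 -0.0346] 171 sup [ 0.6198 -0.0325] 46 need mm (toolx,tooly) [2.  3.5]
```

The three cameras' mean correction of (2.4, 2.0) mm agrees with the TCP-based (2.5, 3) mm. I'll descend.

>>> step_arm --increments '[[[-1,3,3,0,0,0,0],[-1,3,3,10,0,0,0],[-1,3,3,20,0,0,0],[-1,3,3,30,0,0,0],[-1,3,3,40,0,0,0],[-1,3,3,50,0,0,0],[-1,3,3,58,0,0,0],[-1,3,3,65,0,0,0],[-1,3,3,70,0,0,0],[-1,3,3,70,0,0,0]]]'

```text
t: 14.75
eef_pos: [0.6202, -0.031, 0.0477]
tool_rot: [-0.001, 0.707, 0.707, -0.001]
contact_force: [0.4, -0.3, -2.4]
gripper_width: 0.796
grasp_force: 47.5
```

>>> step_arm --increments '[[[-1,0,0,3,0,0,0],[-1,0,0,6,0,0,0],[-1,0,0,8,0,0,0],[-1,0,0,8,0,0,0]]]'

```text
t: 15.08
eef_pos: [0.6209, -0.0309, 0.0409]
tool_rot: [-0.0, 0.707, 0.707, -0.0]
contact_force: [0.4, -0.2, -2.1]
gripper_width: 0.797
grasp_force: 47.5
```

>>> step_arm --increments '[[[-1,-2,-1,0,0,0,0],[-1,-2,-1,1,0,0,0],[-1,-2,-1,2,0,0,0],[-1,-2,-1,2,0,0,0]]]'

```text
t: 15.42
eef_pos: [0.6202, -0.0334, 0.0399]
tool_rot: [0.0, 0.707, 0.707, 0.0]
contact_force: [-1.8, -0.9, 3.3]
gripper_width: 0.799
grasp_force: 48.1
```

Cup a is home, with contact at the predicted height. I'll release it, rise, and go over cup b.

>>> step_arm --increments '[[[1,0,0,0,0,0,0],[1,0,0,0,0,0,0],[1,0,0,0,0,0,0],[1,0,0,-20,0,0,0],[1,0,0,-60,0,0,0],[1,0,0,-100,0,0,0],[1,0,0,-128,0,0,0],[1,-30,-20,-128,0,0,0],[1,-60,-40,-128,0,0,0],[1,-90,-60,-128,0,0,0]]]'

```text
t: 16.25
eef_pos: [0.56, -0.1234, 0.168]
tool_rot: [0.001, 0.706, 0.708, 0.001]
contact_force: [-0.1, -1.0, -0.9]
gripper_width: 1.001
grasp_force: 0.0
```

>>> step_arm --increments '[[[1,-30,-20,0,0,0,0],[1,-60,-40,0,0,0,0],[1,-90,-60,0,0,0,0],[1,-120,-80,0,0,0,0],[1,-150,-100,0,0,0,0],[1,-180,-115,0,0,0,0],[1,-207,-127,0,0,0,0],[1,-207,-127,0,0,0,0],[1,-207,-127,0,0,0,0],[1,-207,-127,0,0,0,0]]]'

```text
t: 17.08
eef_pos: [0.4334, -0.3294, 0.1671]
tool_rot: [-0.0, 0.707, 0.707, 0.0]
contact_force: [0.9, 0.3, -0.2]
gripper_width: 1.0
grasp_force: 0.0
```

```bash
python3 mw.py 8 .4334 -.3306 "[(.072,.0295),(.072,.027)]"; python3 m2.py 8 bl
python3 - <<'E'
from h import *
for f in("sc8","si8"): print(f,fit([f],.62,-.033,[(.096,.035),(.096,.0325)],.01),fit([f],.62,-.033,[(.076,.043)],.01))
E
```

```text
[ 0.4333 -0.3289] 165 tcp [ 0.4339 -0.3288  0.1671] [-0.     0.706  0.708  0.   ] d mm (toolx,tooly) [-0.1 -0.6]
b (array([ 0.4358, -0.3288]), 168) (array([ 0.431 , -0.3323]), 143) [ 0.4334 -0.3306]
l (array([ 0.4453, -0.0872]), 148) (array([ 0.4312, -0.1031]), 168) [ 0.4382 -0.0951]
sc8 (array([ 0.62207916, -0.03131581]), np.float64(194.70870971679688)) (array([ 0.62063553, -0.03117033]), np.float64(71.78184509277344))
si8 (array([ 0.61674182, -0.03708324]), np.float64(159.38340759277344)) (array([ 0.63139645, -0.02301158]), np.float64(54.07073211669922))
```

>>> step_arm --increments '[[[1,-1,0,40,0,0,0],[1,-1,0,75,0,0,0],[1,-1,0,105,0,0,0],[1,-1,0,130,0,0,0],[1,-1,0,145,0,0,0],[1,-1,0,153,0,0,0],[1,-1,0,153,0,0,0],[1,-1,0,153,0,0,0]]]'

```text
t: 17.9
eef_pos: [0.4337, -0.3307, 0.0144]
tool_rot: [0.0, 0.707, 0.707, 0.0]
contact_force: [-0.4, 0.7, 0.4]
gripper_width: 0.999
grasp_force: 0.0
```

>>> step_arm --increments '[[[-1,0,0,0,0,0,0],[-1,0,0,0,0,0,0],[-1,0,0,0,0,0,0],[-1,0,0,0,0,0,0],[-1,0,0,0,0,0,0],[-1,0,0,0,0,0,0]]]'

```text
t: 18.4
eef_pos: [0.4342, -0.3315, 0.0157]
tool_rot: [0.001, 0.707, 0.707, 0.0]
contact_force: [-0.1, 1.2, 6.1]
gripper_width: 0.673
grasp_force: 41.6
```

```bash
python3 mw.py 9 .4334 -.3306 "[(.072,.0295),(.072,.027)]"; python3 -c "
from h import *
o=bot.get_obs();print(o['gripper_width'],o['grasp_force'],o['eef_pos'])"
```

```text
[ 0.4333 -0.3298] 177 tcp [ 0.4341 -0.3315  0.0157] [0.001 0.707 0.707 0.   ] d mm (toolx,tooly) [ 1.7 -0.9]
0.6766394844794602 41.56848940998316 [ 0.43413671 -0.33151628  0.01570894]
```

>>> step_arm --increments '[[[-1,0,0,-15,0,0,0],[-1,0,0,-40,0,0,0],[-1,0,0,-75,0,0,0],[-1,0,0,-110,0,0,0],[-1,20,12,-125,0,0,0],[-1,50,32,-125,0,0,0],[-1,82,52,-125,0,0,0],[-1,114,72,-125,0,0,0],[-1,146,92,-125,0,0,0],[-1,178,112,-125,0,0,0]]]'

```text
t: 19.28
eef_pos: [0.5456, -0.1514, 0.1399]
tool_rot: [0.0, 0.707, 0.707, 0.0]
contact_force: [0.6, -0.2, -2.0]
gripper_width: 0.673
grasp_force: 44.1
```

>>> step_arm --increments '[[[-1,32,20,0,0,0,0],[-1,62,38,0,0,0,0],[-1,90,56,0,0,0,0],[-1,110,68,0,0,0,0],[-1,119,74,0,0,0,0],[-1,119,74,0,0,0,0],[-1,119,74,0,0,0,0],[-1,119,74,0,0,0,0]]]'

```text
t: 19.95
eef_pos: [0.618, -0.0367, 0.1391]
tool_rot: [0.0, 0.708, 0.706, -0.001]
contact_force: [-0.2, 0.2, -1.8]
gripper_width: 0.676
grasp_force: 44.1
```

>>> step_arm --increments '[[[-1,0,0,0,0,0,0],[-1,0,0,0,0,0,0],[-1,0,0,0,0,0,0]]]'

```text
t: 20.2
eef_pos: [0.6186, -0.0354, 0.1393]
tool_rot: [0.0, 0.708, 0.706, -0.0]
contact_force: [0.7, 0.1, -2.1]
gripper_width: 0.674
grasp_force: 44.1
```

```bash
python3 mh.py 10 .1965 .0295 .096 .035 .6198 -.0332
```

```text
[ 0.6186 -0.0354  0.1393] [ 0.     0.708  0.706 -0.   ]
scene held [ 0.6168 -0.0312] 178 sup [ 0.6229 -0.0353] 86 need mm (toolx,tooly) [-4.   6.1]
side held [ 0.6171 -0.0411] 146 sup [ 0.6146 -0.0371] 43 need mm (toolx,tooly) [ 4.  -2.5]
wrist held [ 0.6189 -0.0299] 134 sup [ 0.6191 -0.0322] 69 need mm (toolx,tooly) [-2.3  0.3]
```

>>> step_arm --increments '[[[-1,0,1,5,0,0,0],[-1,0,1,15,0,0,0],[-1,0,1,25,0,0,0],[-1,0,1,35,0,0,0],[-1,0,1,45,0,0,0],[-1,0,1,55,0,0,0],[-1,0,1,62,0,0,0],[-1,0,1,68,0,0,0],[-1,0,1,71,0,0,0],[-1,0,1,71,0,0,0]]]'

```text
t: 21.18
eef_pos: [0.6196, -0.034, 0.0673]
tool_rot: [-0.0, 0.707, 0.707, -0.0]
contact_force: [-0.4, 0.0, -2.1]
gripper_width: 0.676
grasp_force: 44.1
```

>>> step_arm --increments '[[[-1,0,0,2,0,0,0],[-1,0,0,4,0,0,0],[-1,0,0,5,0,0,0],[-1,0,0,5,0,0,0]]]'

```text
t: 21.52
eef_pos: [0.6204, -0.034, 0.0638]
tool_rot: [0.0, 0.707, 0.707, 0.0]
contact_force: [-0.5, -0.5, 0.9]
gripper_width: 0.671
grasp_force: 44.3
```

Cup b is home. Next is cup c.

>>> step_arm --increments '[[[1,0,0,0,0,0,0],[1,0,0,0,0,0,0],[1,0,0,0,0,0,0],[1,0,0,-20,0,0,0],[1,0,0,-60,0,0,0],[1,0,0,-104,0,0,0],[1,25,-30,-104,0,0,0],[1,50,-60,-104,0,0,0],[1,75,-90,-104,0,0,0],[1,100,-120,-104,0,0,0]]]'

```text
t: 22.35
eef_pos: [0.4989, 0.0668, 0.1675]
tool_rot: [0.0, 0.707, 0.707, 0.001]
contact_force: [0.0, 0.5, -0.2]
gripper_width: 0.998
grasp_force: 0.0
```

>>> step_arm --increments '[[[1,20,-30,0,0,0,0],[1,36,-48,0,0,0,0],[1,36,-48,0,0,0,0],[1,36,-48,0,0,0,0],[1,36,-48,0,0,0,0],[1,36,-48,0,0,0,0]]]'

```text
t: 22.85
eef_pos: [0.4531, 0.1012, 0.1673]
tool_rot: [0.0, 0.708, 0.706, 0.0]
contact_force: [0.3, 0.5, -0.1]
gripper_width: 0.996
grasp_force: 0.0
```

```bash
python3 mw.py 11 .452 .102 "[(.072,.024),(.072,.0215)]"; python3 m2.py 11 c
python3 - <<'E'
from h import *
for f in("sc11","si11"): print(f,fit([f],.62,-.033,[(.120,.0295),(.120,.027)],.01))
E
```

```text
[0.4494 0.1038] 170 tcp [0.453  0.1011 0.1671] [0.    0.708 0.706 0.   ] d mm (toolx,tooly) [ 2.7 -3.7]
c (array([0.4722, 0.1212]), 187) (array([0.4526, 0.1004]), 113) [0.4624 0.1108]
sc11 (array([ 0.6220654 , -0.03168934]), np.float64(199.22708129882812))
si11 (array([ 0.62283092, -0.03382643]), np.float64(110.55815124511719))
```

Run:
```python
from h import *
ims=[]
for f,E_ in(("sc11",[(.4537,.1038),(.4722,.1212)]),("si11",[(.4526,.1004)]),("wr11",[(.4494,.1038)])):
    im=np.load(f"pics/{f}.npz")["im"].copy()
    u=w2p(f,[.45,.102,.05]); s=3 if f[0]=='w' else 6; im=cv2.resize(im,None,fx=s,fy=s,interpolation=2)
    for e in E_:
        for q in(.024,.0215): cv2.polylines(im,[np.round((circ(f,*e,.072,q)+.5)*s*16).astype(np.int32)],True,(0,0,255),1,16,4)
    x,y=np.clip((u*s-133).astype(int),0,None); ims.append(cv2.resize(im[y:y+300,x:x+266],(266,300)))
cv2.imwrite("pics/v8.png",np.hstack(ims))
```

```text
(no output)
```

View pics/v8.png

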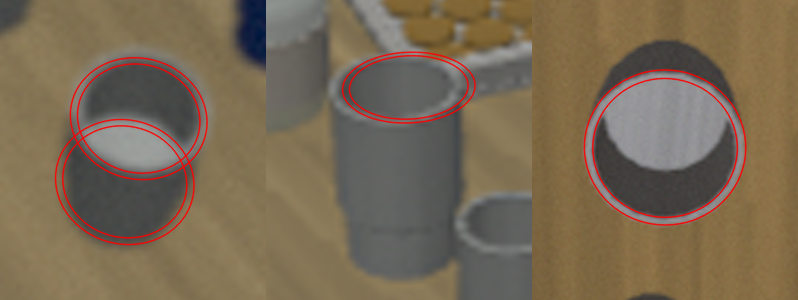

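Scene and side fits for c are slightly off its rim; the wrist overlay sits right on it. I'll use about (0.4497, 0.1027).

>>> step_arm --increments '[[[1,2,-3,40,0,0,0],[1,2,-3,75,0,0,0],[1,2,-3,105,0,0,0],[1,2,-3,130,0,0,0],[1,2,-3,145,0,0,0],[1,2,-3,152,0,0,0],[1,2,-3,152,0,0,0],[0,2,-3,152,0,0,0],[-1,2,-3,152,0,0,0],[-1,2,-3,152,0,0,0]]]'

```text
t: 23.83
eef_pos: [0.4501, 0.1043, 0.0162]
tool_rot: [0.001, 0.707, 0.707, 0.001]
contact_force: [0.8, 0.3, 1.0]
gripper_width: 0.603
grasp_force: 0.0
```

>>> step_arm --increments '[[[-1,0,0,0,0,0,0],[-1,0,0,0,0,0,0],[-1,0,0,0,0,0,0],[-1,0,0,0,0,0,0],[-1,0,0,0,0,0,0]]]'

```text
t: 24.25
eef_pos: [0.4502, 0.1043, 0.0165]
tool_rot: [0.001, 0.707, 0.707, 0.001]
contact_force: [-0.6, 0.4, 5.8]
gripper_width: 0.548
grasp_force: 40.0
```

```bash
python3 mw.py 12 .4495 .102 "[(.072,.024),(.072,.0215)]"
```

```text
[0.4493 0.1035] 196 tcp [0.4501 0.1043 0.0165] [0.001 0.707 0.707 0.001] d mm (toolx,tooly) [-0.8 -0.9]
```

>>> step_arm --increments '[[[-1,0,0,-15,0,0,0],[-1,0,0,-40,0,0,0],[-1,0,0,-75,0,0,0],[-1,0,0,-110,0,0,0],[-1,0,0,-140,0,0,0],[-1,-20,25,-150,0,0,0],[-1,-45,56,-150,0,0,0],[-1,-70,87,-150,0,0,0],[-1,-95,118,-150,0,0,0],[-1,-118,148,-150,0,0,0]]]'

```text
t: 25.13
eef_pos: [0.5984, -0.0158, 0.1662]
tool_rot: [0.001, 0.707, 0.707, 0.001]
contact_force: [0.8, 0.4, -1.6]
gripper_width: 0.548
grasp_force: 41.7
```

>>> step_arm --increments '[[[-1,-12,15,0,0,0,0],[-1,-18,22,0,0,0,0],[-1,-18,22,0,0,0,0],[-1,-18,22,0,0,0,0],[-1,-18,22,0,0,0,0],[-1,-18,22,0,0,0,0],[-1,-18,22,0,0,0,0],[-1,-18,22,0,0,0,0],[-1,-18,22,0,0,0,0]]]'

```text
t: 25.88
eef_pos: [0.6188, -0.0315, 0.1653]
tool_rot: [0.0, 0.707, 0.707, 0.0]
contact_force: [0.5, 0.1, -1.6]
gripper_width: 0.551
grasp_force: 41.7
```

```bash
python3 mh.py 13 .2205 .024 .120 .0295 .6202 -.033
```

```text
[ 0.6188 -0.0315  0.1653] [0.    0.707 0.707 0.   ]
scene held [ 0.6174 -0.0312] 189 sup [ 0.6189 -0.0327] 70 need mm (toolx,tooly) [-1.4  1.4]
side held [ 0.6217 -0.0299] 152 sup [ 0.6233 -0.0332] 57 need mm (toolx,tooly) [-3.3  1.5]
wrist held [ 0.6181 -0.0326] 178 sup [ 0.6195 -0.0322] 68 need mm (toolx,tooly) [0.4 1.4]
```

>>> step_arm --increments '[[[-1,-1,1,5,0,0,0],[-1,-1,1,15,0,0,0],[-1,-1,1,25,0,0,0],[-1,-1,1,35,0,0,0],[-1,-1,1,45,0,0,0],[-1,-1,1,55,0,0,0],[-1,-1,1,63,0,0,0],[-1,-1,1,69,0,0,0],[-1,-1,1,72,0,0,0],[-1,-1,1,72,0,0,0]]]'

```text
t: 26.87
eef_pos: [0.6196, -0.033, 0.0922]
tool_rot: [-0.0, 0.707, 0.707, -0.0]
contact_force: [0.1, -0.7, -0.8]
gripper_width: 0.551
grasp_force: 41.7
```

>>> step_arm --increments '[[[-1,0,0,2,0,0,0],[-1,0,0,4,0,0,0],[-1,0,0,5,0,0,0],[-1,0,0,5,0,0,0]]]'

```text
t: 27.2
eef_pos: [0.6204, -0.0331, 0.0887]
tool_rot: [0.0, 0.707, 0.707, 0.0]
contact_force: [-1.0, 0.5, 1.0]
gripper_width: 0.548
grasp_force: 41.9
```

Cup c is home. Next is cup d.

>>> step_arm --increments '[[[1,0,0,0,0,0,0],[1,0,0,0,0,0,0],[1,0,0,0,0,0,0],[1,0,0,-20,0,0,0],[1,0,0,-55,0,0,0],[1,0,0,-80,0,0,0],[1,8,-36,-80,0,0,0],[1,16,-72,-80,0,0,0],[1,24,-108,-80,0,0,0],[1,32,-144,-80,0,0,0]]]'

```text
t: 28.03
eef_pos: [0.4745, -0.0008, 0.1681]
tool_rot: [0.0, 0.707, 0.707, 0.0]
contact_force: [0.2, -0.1, 0.6]
gripper_width: 0.997
grasp_force: 0.0
```

>>> step_arm --increments '[[[1,8,-33,0,0,0,0],[1,8,-33,0,0,0,0],[1,8,-33,0,0,0,0],[1,8,-33,0,0,0,0],[1,8,-33,0,0,0,0]]]'

```text
t: 28.45
eef_pos: [0.4445, 0.0069, 0.1685]
tool_rot: [0.0, 0.707, 0.707, 0.001]
contact_force: [0.2, 1.0, 0.1]
gripper_width: 0.999
grasp_force: 0.0
```

```bash
python3 mw.py 14 .443 .007 "[(.072,.0185),(.072,.016)]"; python3 m2.py 14 d
python3 - <<'E'
from h import *
for f in("sc14","si14"): print(f,fit([f],.62,-.033,[(.144,.024),(.144,.0215)],.01))
E
```

```text
[0.4431 0.0085] 175 tcp [0.4443 0.0068 0.1683] [0.    0.707 0.707 0.   ] d mm (toolx,tooly) [ 1.7 -1.2]
d (array([0.4473, 0.0093]), 158) (array([0.4405, 0.0038]), 115) [0.4439 0.0065]
sc14 (array([ 0.6225565 , -0.03300452]), np.float64(188.84019470214844))
si14 (array([ 0.61633171, -0.03947454]), np.float64(97.82669067382812))
```

```bash
python3 -c "
from h import *
print(p2w('scene0',399,181,.072),p2w('side0',235,206,.072))"
```

```text
[0.36198446 0.0780074  0.072     ] [0.35780585 0.07272074 0.072     ]
```

>>> step_arm --increments '[[[0.4,1,-1,40,0,0,0],[0.4,1,-1,75,0,0,0],[0.4,1,-1,105,0,0,0],[0.4,1,-1,105,0,0,0]]]'

```text
t: 28.93
eef_pos: [0.4383, 0.0074, 0.0585]
tool_rot: [-0.003, 0.707, 0.707, -0.004]
contact_force: [-0.9, -0.8, 0.5]
gripper_width: 0.702
grasp_force: 0.0
```

>>> step_arm --increments '[[[0.4,0,0,20,0,0,0],[0.4,0,0,35,0,0,0],[0.4,0,0,46,0,0,0],[0.4,0,0,46,0,0,0],[0.4,0,0,46,0,0,0]]]'

```text
t: 29.35
eef_pos: [0.4428, 0.008, 0.0179]
tool_rot: [0.0, 0.707, 0.707, 0.0]
contact_force: [0.8, 0.1, 0.4]
gripper_width: 0.696
grasp_force: 0.0
```

>>> step_arm --increments '[[[-1,0,0,0,0,0,0],[-1,0,0,0,0,0,0],[-1,0,0,0,0,0,0],[-1,0,0,0,0,0,0],[-1,0,0,0,0,0,0],[-1,0,0,0,0,0,0]]]'

```text
t: 29.85
eef_pos: [0.4434, 0.0082, 0.0186]
tool_rot: [0.001, 0.707, 0.707, 0.001]
contact_force: [-0.3, 0.0, 5.5]
gripper_width: 0.424
grasp_force: 39.2
```

```bash
python3 mw.py 15 .443 .007 "[(.072,.0185),(.072,.016)]"
```

```text
[0.4424 0.0082] 202 tcp [0.4434 0.0081 0.0186] [0.001 0.707 0.707 0.001] d mm (toolx,tooly) [ 0.1 -0.9]
```

>>> step_arm --increments '[[[-1,0,0,-15,0,0,0],[-1,0,0,-40,0,0,0],[-1,0,0,-75,0,0,0],[-1,0,0,-110,0,0,0],[-1,0,0,-145,0,0,0],[-1,0,10,-172,0,0,0],[-1,-8,40,-177,0,0,0],[-1,-17,75,-177,0,0,0],[-1,-26,110,-177,0,0,0],[-1,-34,145,-177,0,0,0]]]'

```text
t: 30.73
eef_pos: [0.5885, -0.0266, 0.1955]
tool_rot: [0.001, 0.707, 0.707, 0.001]
contact_force: [-0.3, 0.4, -2.0]
gripper_width: 0.422
grasp_force: 40.5
```

>>> step_arm --increments '[[[-1,-6,22,0,0,0,0],[-1,-8,33,0,0,0,0],[-1,-8,33,0,0,0,0],[-1,-8,33,0,0,0,0],[-1,-8,33,0,0,0,0],[-1,-8,33,0,0,0,0],[-1,-8,33,0,0,0,0],[-1,-8,33,0,0,0,0],[-1,-8,33,0,0,0,0]]]'

```text
t: 31.48
eef_pos: [0.6197, -0.0338, 0.1944]
tool_rot: [0.0, 0.707, 0.707, 0.0]
contact_force: [0.5, -0.2, -1.8]
gripper_width: 0.424
grasp_force: 40.5
```

```bash
python3 mh.py 16 .248 .0185 .144 .024 .6202 -.0345
```

```text
[ 0.6197 -0.0338  0.1944] [0.    0.707 0.707 0.   ]
scene held [ 0.6187 -0.0336] 179 sup [ 0.6189 -0.0341] 70 need mm (toolx,tooly) [-0.5  0.3]
side held [ 0.6222 -0.0304] 153 sup [ 0.617  -0.0391] 49 need mm (toolx,tooly) [-8.7 -5.2]
wrist held [ 0.6191 -0.0336] 186 sup [ 0.6198 -0.0339] 68 need mm (toolx,tooly) [-0.3  0.7]
```

>>> step_arm --increments '[[[-1,-0.5,0,8,0,0,0],[-1,-0.5,0,18,0,0,0],[-1,-0.5,0,28,0,0,0],[-1,-0.5,0,38,0,0,0],[-1,-0.5,0,48,0,0,0],[-1,-0.5,0,58,0,0,0],[-1,-0.5,0,66,0,0,0],[-1,-0.5,0,72,0,0,0],[-1,-0.5,0,75,0,0,0],[-1,-0.5,0,75,0,0,0]]]'

```text
t: 32.47
eef_pos: [0.6196, -0.0345, 0.1183]
tool_rot: [-0.0, 0.707, 0.707, -0.0]
contact_force: [0.8, -0.8, -1.0]
gripper_width: 0.422
grasp_force: 40.5
```

>>> step_arm --increments '[[[-1,0,0,2,0,0,0],[-1,0,0,4,0,0,0],[-1,0,0,5,0,0,0],[-1,0,0,5,0,0,0]]]'

```text
t: 32.8
eef_pos: [0.6204, -0.0345, 0.1147]
tool_rot: [0.0, 0.707, 0.707, 0.0]
contact_force: [-0.3, 0.4, 0.6]
gripper_width: 0.427
grasp_force: 40.7
```

Cup d is home. Next is the lid.

>>> step_arm --increments '[[[0.2,0,0,0,0,0,0],[0.2,0,0,0,0,0,0],[0.2,0,0,0,0,0,0],[0.2,0,0,-20,0,0,0],[0.2,0,0,-55,0,0,0],[0.2,-12,-36,-55,0,0,0],[0.2,-24,-72,-55,0,0,0],[0.2,-36,-108,-55,0,0,0],[0.2,-48,-144,-55,0,0,0],[0.2,-62,-180,-55,0,0,0]]]'

```text
t: 33.63
eef_pos: [0.4383, -0.0966, 0.1691]
tool_rot: [0.0, 0.707, 0.707, 0.0]
contact_force: [0.8, -0.5, 0.3]
gripper_width: 0.597
grasp_force: 0.0
```

>>> step_arm --increments '[[[0.2,0,0,0,0,0,0],[0.2,0,0,0,0,0,0],[0.2,0,0,0,0,0,0],[0.2,0,0,0,0,0,0]]]'

```text
t: 33.97
eef_pos: [0.4414, -0.096, 0.1695]
tool_rot: [0.0, 0.707, 0.707, 0.0]
contact_force: [0.7, 0.1, -1.3]
gripper_width: 0.599
grasp_force: 0.0
```

```bash
python3 mw.py 17 .438 -.095 "[(.016,.021)]"; python3 mw.py 17 .438 -.095 "[(.046,.011)]"
python3 - <<'E'
from h import *
shot("scene","sc17");shot("side","si17")
for f in("sc17","si17"): print(f,fit([f],.436,-.098,[(.016,.021)],.015),fit([f],.62,-.034,[(.168,.0185),(.168,.016)],.01))
a=np.load("pics/wr17.npz")["im"][100:350,195:445].copy();b=np.load("pics/si17.npz")["im"][80:280,270:470]
cv2.imwrite("pics/v9.png",np.hstack([cv2.resize(a,(400,400)),cv2.resize(b,(400,400),interpolation=2)]))
E
```

```text
[ 0.432 -0.103] 81 tcp [ 0.4414 -0.096   0.1693] [0.    0.707 0.708 0.   ] d mm (toolx,tooly) [-7.  -9.4]
[ 0.4323 -0.1014] 92 tcp [ 0.4412 -0.096   0.1691] [0.    0.707 0.708 0.   ] d mm (toolx,tooly) [-5.4 -8.9]
sc17 (array([ 0.43304305, -0.10481556]), np.float64(62.27330017089844)) (array([ 0.62317009, -0.03312186]), np.float64(168.87274169921875))
si17 (array([ 0.43197022, -0.10190773]), np.float64(85.39986419677734)) (array([ 0.61629765, -0.039837  ]), np.float64(94.58283996582031))
```

View pics/v9.png

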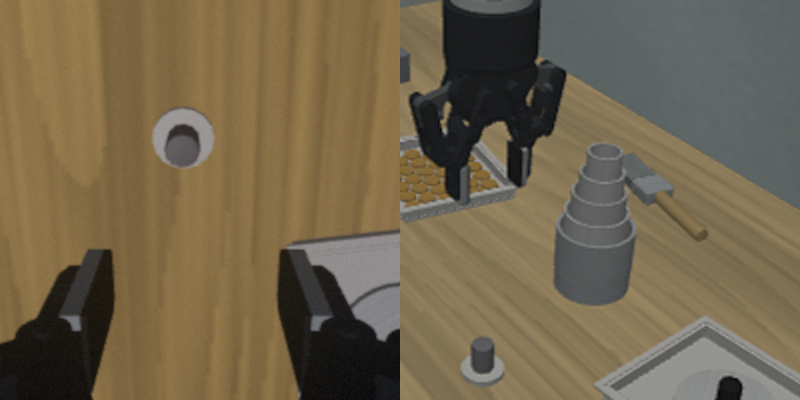

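The side view shows all four cups nested and stepped evenly. The wrist view shows the lid at about (0.432, -0.102). I'll grasp its knob.

>>> step_arm --increments '[[[0.2,-6,-9,20,0,0,0],[0.2,-6,-9,50,0,0,0],[0.2,-6,-9,85,0,0,0],[0.2,-6,-9,115,0,0,0],[0.2,-6,-9,130,0,0,0],[0.2,-6,-9,130,0,0,0],[0.2,-6,-9,130,0,0,0]]]'

```text
t: 34.75
eef_pos: [0.4308, -0.1024, 0.0386]
tool_rot: [-0.001, 0.707, 0.707, -0.001]
contact_force: [-1.2, 0.5, 0.3]
gripper_width: 0.598
grasp_force: 0.0
```

```bash
python3 mw.py 18 .4323 -.1022 "[(.016,.021)]"; python3 mw.py 18 .4323 -.1022 "[(.046,.011)]"
```

```text
[ 0.4323 -0.1027] 73 tcp [ 0.4317 -0.1025  0.0395] [0.    0.707 0.707 0.   ] d mm (toolx,tooly) [-0.2  0.5]
[ 0.432  -0.0932] 69 tcp [ 0.4322 -0.1025  0.0401] [0.001 0.707 0.707 0.001] d mm (toolx,tooly) [ 9.4 -0.2]
```

>>> step_arm --increments '[[[0.2,0,0,20,0,0,0],[0.2,0,0,38,0,0,0],[0.2,0,0,48,0,0,0],[0.2,0,0,48,0,0,0],[-1,0,0,48,0,0,0],[-1,0,0,48,0,0,0],[-1,0,0,48,0,0,0],[-1,0,0,48,0,0,0],[-1,0,0,48,0,0,0]]]'

```text
t: 35.6
eef_pos: [0.4321, -0.1026, -0.0079]
tool_rot: [0.001, 0.707, 0.707, 0.001]
contact_force: [0.3, 0.9, 5.5]
gripper_width: 0.24
grasp_force: 39.0
```

>>> step_arm --increments '[[[-1,0,0,0,0,0,0],[-1,0,0,0,0,0,0],[-1,0,0,0,0,0,0]]]'

```text
t: 35.85
eef_pos: [0.432, -0.1026, -0.008]
tool_rot: [0.001, 0.707, 0.707, 0.001]
contact_force: [-0.3, -0.4, 5.8]
gripper_width: 0.242
grasp_force: 39.1
```

```bash
python3 mw.py 19 .4323 -.1022 "[(.016,.021)]"
```

```text
[ 0.4315 -0.1028] 65 tcp [ 0.4321 -0.1026 -0.008 ] [0.001 0.707 0.707 0.001] d mm (toolx,tooly) [-0.2 -0.6]
```

>>> step_arm --increments '[[[-1,0,0,-15,0,0,0],[-1,0,0,-40,0,0,0],[-1,0,0,-75,0,0,0],[-1,0,0,-110,0,0,0],[-1,0,0,-150,0,0,0],[-1,4,10,-185,0,0,0],[-1,16,45,-200,0,0,0],[-1,29,80,-200,0,0,0],[-1,42,115,-200,0,0,0],[-1,55,150,-200,0,0,0]]]'

```text
t: 36.73
eef_pos: [0.5825, -0.0468, 0.1921]
tool_rot: [0.0, 0.707, 0.707, 0.001]
contact_force: [0.1, -1.0, -0.7]
gripper_width: 0.238
grasp_force: 39.4
```

>>> step_arm --increments '[[[-1,10,28,0,0,0,0],[-1,13,38,0,0,0,0],[-1,13,38,0,0,0,0],[-1,13,38,0,0,0,0],[-1,13,38,0,0,0,0],[-1,13,38,0,0,0,0],[-1,13,38,0,0,0,0],[-1,13,38,0,0,0,0],[-1,13,38,0,0,0,0]]]'

```text
t: 37.48
eef_pos: [0.6187, -0.0348, 0.1914]
tool_rot: [0.0, 0.707, 0.707, 0.0]
contact_force: [-0.8, 0.0, -1.3]
gripper_width: 0.239
grasp_force: 39.4
```

Run:
```python
from h import *
o=bot.get_obs();p=o["eef_pos"];print(p,o["tool_rot"])
for c in("scene","side","wrist"):
    f=c+"20";shot(c,f); z=p[2]+.008
    h=fit([f],p[0],p[1],[(z+.016,.021)],.006); s=fit([f],.6203,-.035,[(.168,.0185)],.006); print(c,h,s,(s[0]-h[0])[::-1]*1e3)
b=np.load("pics/side20.npz")["im"][90:190,320:420];a=np.load("pics/scene20.npz")["im"][120:220,220:320]
cv2.imwrite("pics/v10.png",np.hstack([cv2.resize(i,(400,400),interpolation=2) for i in(b,a)]))
```

```text
[ 0.61865822 -0.03478607  0.19138473] [6.16852465e-05 7.07264586e-01 7.06948930e-01 1.03135070e-04]
scene (array([ 0.61942021, -0.03771974]), np.float64(86.592529296875)) (array([ 0.6225929 , -0.03275225]), np.float64(75.6929702758789)) [4.96749631 3.17269628]
side (array([ 0.61692633, -0.0362332 ]), np.float64(88.6268310546875)) (array([ 0.61572138, -0.03958454]), np.float64(46.18712615966797)) [-3.35133537 -1.20495654]
wrist (array([ 0.6183949 , -0.03475479]), np.float64(65.21969604492188)) (array([ 0.62017455, -0.03434568]), np.float64(72.19441223144531)) [0.40910551 1.77965705]
```

View pics/v10.png

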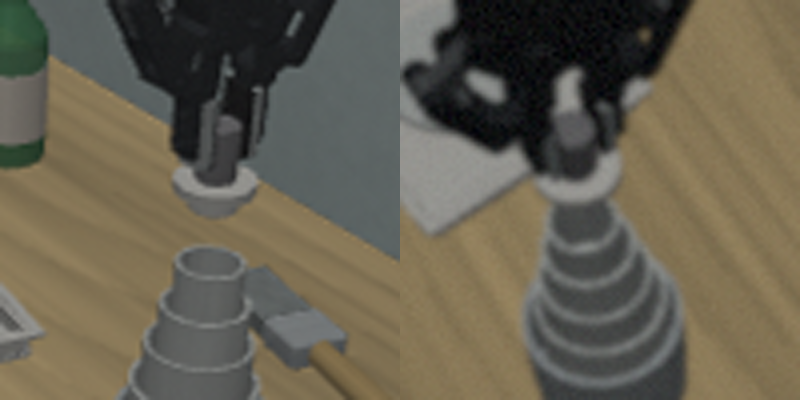

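The lid hangs level over cup d and the mean offset is about (0.5, 1.4) mm. I'll lower it.

>>> step_arm --increments '[[[-1,0,1,5,0,0,0],[-1,0,1,12,0,0,0],[-1,0,1,20,0,0,0],[-1,0,1,27,0,0,0],[-1,0,1,33,0,0,0],[-1,0,1,38,0,0,0],[-1,0,1,38,0,0,0]]]'

```text
t: 38.22
eef_pos: [0.6191, -0.0345, 0.1515]
tool_rot: [-0.001, 0.707, 0.707, -0.001]
contact_force: [0.5, 0.4, -0.6]
gripper_width: 0.241
grasp_force: 39.4
```

>>> step_arm --increments '[[[-1,0,0,1,0,0,0],[-1,0,0,3,0,0,0],[-1,0,0,4,0,0,0],[-1,0,0,4,0,0,0]]]'

```text
t: 38.55
eef_pos: [0.6206, -0.0345, 0.1499]
tool_rot: [0.0, 0.707, 0.707, 0.0]
contact_force: [-0.4, 0.2, 2.6]
gripper_width: 0.239
grasp_force: 39.9
```

Seated. I'll release, shut the fingers above the knob and press it.

>>> step_arm --increments '[[[0.2,0,0,0,0,0,0],[0.2,0,0,0,0,0,0],[0.2,0,0,0,0,0,0],[0.2,0,0,-20,0,0,0],[0.2,0,0,-50,0,0,0],[-1,0,0,-57,0,0,0],[-1,0,0,-57,0,0,0],[-1,0,0,-57,0,0,0],[-1,0,0,-57,0,0,0],[-1,0,0,-57,0,0,0]]]'

```text
t: 39.38
eef_pos: [0.619, -0.0345, 0.2045]
tool_rot: [-0.001, 0.707, 0.707, -0.001]
contact_force: [0.4, -0.1, 0.5]
gripper_width: 0.002
grasp_force: 0.0
```

>>> step_arm --increments '[[[-1,0,0,0,0,0,0],[-1,0,0,0,0,0,0],[-1,0,0,15,0,0,0],[-1,0,0,25,0,0,0],[-1,0,0,32,0,0,0],[-1,0,0,32,0,0,0]]]'

```text
t: 39.88
eef_pos: [0.6185, -0.0344, 0.1718]
tool_rot: [-0.001, 0.707, 0.707, -0.001]
contact_force: [-0.9, 0.4, 0.4]
gripper_width: 0.0
grasp_force: 0.0
```

>>> step_arm --increments '[[[-1,0,0,1,0,0,0],[-1,0,0,2,0,0,0],[-1,0,0,3,0,0,0],[-1,0,0,4,0,0,0],[-1,0,0,5,0,0,0],[-1,0,0,6,0,0,0],[-1,0,0,6,0,0,0]]]'

```text
t: 40.47
eef_pos: [0.6206, -0.0345, 0.1689]
tool_rot: [0.0, 0.707, 0.707, 0.001]
contact_force: [-0.3, -0.9, 4.4]
gripper_width: -0.003
grasp_force: 2.0
```

>>> step_arm --increments '[[[-1,0,0,1,0,0,0],[-1,0,0,2,0,0,0],[-1,0,0,3,0,0,0],[-1,0,0,4,0,0,0],[-1,0,0,5,0,0,0],[-1,0,0,6,0,0,0],[-1,0,0,6,0,0,0]]]'

```text
t: 41.05
eef_pos: [0.6206, -0.0345, 0.1629]
tool_rot: [0.0, 0.707, 0.707, 0.001]
contact_force: [-0.1, -0.1, 4.2]
gripper_width: 0.002
grasp_force: 2.3
```

>>> step_arm --increments '[[[-1,0,0,1,0,0,0],[-1,0,0,2,0,0,0],[-1,0,0,3,0,0,0],[-1,0,0,3,0,0,0]]]'

```text
t: 41.38
eef_pos: [0.622, -0.0345, 0.1619]
tool_rot: [0.002, 0.707, 0.707, 0.002]
contact_force: [-2.2, 0.5, 13.6]
gripper_width: -0.003
grasp_force: 6.9
```

Travel was 8 mm, from 0.170 to 0.162, and the force then rose to 13.6 N at the stop. I'll press once more, retreat and check.

>>> step_arm --increments '[[[-1,0,0,1,0,0,0],[-1,0,0,1,0,0,0],[-1,0,0,-10,0,0,0],[-1,0,0,-40,0,0,0],[-1,0,0,-80,0,0,0],[-1,40,0,-80,0,0,0],[-1,80,0,-80,0,0,0],[-1,120,0,-80,0,0,0],[-1,160,0,-80,0,0,0],[-1,160,0,-80,0,0,0]]]'

```text
t: 42.22
eef_pos: [0.6182, 0.1375, 0.2389]
tool_rot: [-0.003, 0.702, 0.712, 0.002]
contact_force: [-1.2, 2.3, 0.7]
gripper_width: -0.0
grasp_force: 0.0
```

Run:
```python
from h import *
a=shot("side","si21");shot("scene","sc21")
def zat(fn,u,v,x,y): pass
b=a[110:330,290:510]; c=np.load("pics/sc21.npz")["im"][20:380,150:510]
cv2.imwrite("pics/v11.png",np.hstack([cv2.resize(b,(400,400),interpolation=2),cv2.resize(c,(400,400),interpolation=2)]))
for z in(.196,.204): print(z,[ (f,fit([f],.62,-.035,[(z,.011)],.005)) for f in("si21","sc21")])
```

```text
0.196 [('si21', (array([ 0.61725576, -0.03838526]), np.float64(74.70462799072266))), ('sc21', (array([ 0.62257302, -0.03418776]), np.float64(89.52090454101562)))]
0.204 [('si21', (array([ 0.60675297, -0.05031757]), np.float64(74.8490982055664))), ('sc21', (array([ 0.62435061, -0.02919694]), np.float64(89.07142639160156)))]
```

View pics/v11.png

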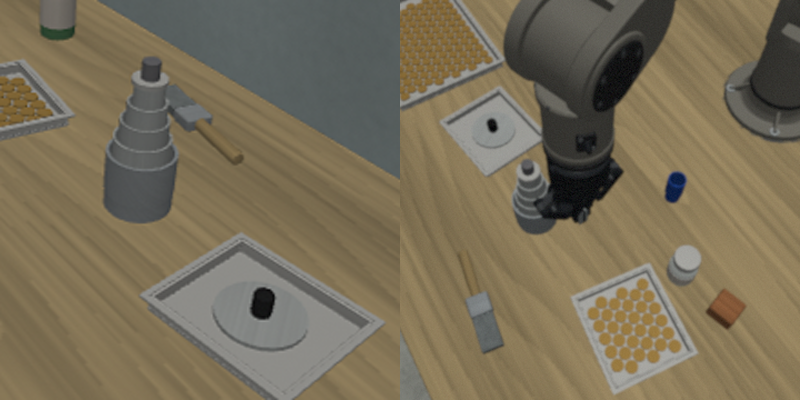

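The stack is nested, the lid is on and its knob is down: the side and scene fits agree at z = 0.196 and not at 0.204. The cover lies flat in the empty tray, knob up, and the jar and block stand where they were. I'll let the arm settle and hand in.

>>> step_arm --increments '[[[-1,0,0,0,0,0,0],[-1,0,0,0,0,0,0],[-1,0,0,0,0,0,0],[-1,0,0,0,0,0,0]]]'

```text
t: 42.65
eef_pos: [0.6202, 0.124, 0.2392]
tool_rot: [0.0, 0.708, 0.706, -0.0]
contact_force: [-0.0, 0.9, 0.8]
gripper_width: -0.001
grasp_force: 0.0
```

```bash
python3 -c "
from station import bot
print(bot.hand_in())"
```

```text
the job is handed in; nothing more can be done
None
```

The job is handed in at about 43 s: the cover lies flat, knob up, in the empty tray, cups a to d are nested in the pot, the lid is on cup d with its knob pressed down, and the jar and block were not touched; no verdict was returned.

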